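Skewer the rinsed filter plates and hang them up to dry

TASK

Pick up the skewer by its handle, thread it through the holes of all four ceramic filter plates standing in the rinse rack, lift them out together, and lay the skewer in the two notches of the drying stand so that the plates hang between its forks. The inner plates have slid sideways in their slots, so feel for their holes and never shove hard against the plates, the rack or the stand. Leave everything else on the ledge where it is.

Things in the scene. Friction and masses are not known exactly. Their poses are not given: they have to be found in the camera images.
- skewer_grip (a point): Skewer, 75 g: black handle 50 mm long, 16 wide, 24 high, and a steel shaft 8 mm thick, 115 long, flat-ended. Point on the shaft's axis inside the handle; +x runs to the tip, z up. Handle spans x -28 to +22 mm, shaft +22 to +137. Starts level in two V notches (at x +34 and +122) of a white rest, axis 55 mm above the ledge, handle free.
- skewer_tip (a point): Centre of the flat tip of the skewer's shaft, 137 mm along +x from skewer_grip.
- rack: Grey rinse rack, fixed, 84 x 84 mm. Origin: centre of its underside; z up; +x, away from the robot, is the way the holes run and the skewer is pushed. Four upright slots 8 mm wide (along x) hold four loose ceramic plates at x = -24, -8, +8 and +24 mm. Its floor is 10 mm high; fins and side walls end 46 mm above the ledge, below the holes.
- rack_mid (a point): Point at the rack's centre, 58 mm above the ledge (height of the holes), axes as the rack's. Each plate stands off this line along y, by up to 8 mm, and can slide from -8 to +8 mm. The two inner plates are not reported and not in line: feel for them. A tip that misses a hole stops on the plate's face. Plates already threaded follow the skewer sideways easily.
- near_hole (a point): Centre of the hole of the first plate (slot x = -24 mm); axes as the rack's. All four plates are alike, glazed and slippery in the rack: 6 mm thick (x), 56 wide (y), 66 high, 50 g, one through hole 11 mm wide and 18 high in the middle of the width, its centre 48 mm above the plate's lower edge, 58 mm above the ledge.
- far_hole (a point): Centre of the hole of the last plate (slot x = +24 mm); axes as the rack's.
- stand: Drying stand, fixed, base 130 x 70 mm; origin at the centre of its underside, z up. Two aluminium forks, 8 mm thick, at x = -44 and +44 mm, each with an open 90 degree V notch about 39 mm wide at the top, over y = 0. Fork tops about 119 mm high; the rest on which the skewer starts is alike but only 69 mm high, all white.
- notch_mid (a point): Point half-way between the stand's two notches, on the axis of a skewer lying in them (105 mm above the ledge); axes as the stand's. Handle outside the forks: with the skewer's +x along this +x, skewer_grip belongs at x = -78 mm (handle 8 mm clear of the near fork, tip 11 mm past the far one). End for end it fits too, mirrored.
- cup_mid (a point): Glass cup, 68 mm across, 85 mm high, loose; half-way up. Bystander.
- canister_mid (a point): Closed food canister, 68 mm across, 100 mm high, loose; half-way up. Bystander.
- dropper_mid (a point): Small dropper bottle, 28 mm across, 65 mm high, loose; half-way up. Bystander.
- magnet_mid (a point): Black magnetic pane cleaner, 70 x 35 mm, 30 mm high, loose; half-way up. Bystander.
- jar_mid (a point): Glass jar with a metal lid, 60 mm across, 70 mm high, loose; half-way up. Bystander.
- spoon_grip (a point): White measuring spoon lying flat, loose; a point on its handle. Bystander.

How it is judged (in metres and radians):
On the way, in this order (a step that is already met when the one before it is completed fails the run):
1. the skewer is threaded through all four plates while they still stand in the rack (x of skewer_tip in the frame of rack above 0.03 m and y of skewer_tip in the frame of far_hole between -0.006 and 0.006 m and z of skewer_tip in the frame of far_hole between -0.008 and 0.008 m and y of skewer_grip in the frame of near_hole between -0.02 and 0.02 m and z of each of near_hole, far_hole in the frame of rack below 0.066 m), for 0.1 s.
2. all four plates are lifted clear of the rack on the skewer (z of each of near_hole, far_hole in the frame of rack above 0.09 m and contact force between rack and anything else below 0.05 N), for 0.1 s.
At the end, for the whole second after the job is handed in: Skewer at rest in both notches of the stand: both ends within 10 mm sideways and 7 mm in height of the notch line, handle outside, within 15 mm of its place; end plates hang on it between the forks; nothing left on the rack; the stand bears the weight ((x of skewer_grip in the frame of stand between -0.093 and -0.063 m or x of skewer_grip in the frame of stand between 0.063 and 0.093 m) and y of skewer_grip in the frame of stand between -0.01 and 0.01 m and y of skewer_tip in the frame of stand between -0.01 and 0.01 m and z of skewer_grip in the frame of stand between 0.098 and 0.112 m and z of skewer_tip in the frame of stand between 0.098 and 0.112 m and x of near_hole in the frame of stand between -0.04 and 0.04 m and y of near_hole in the frame of stand between -0.014 and 0.014 m and z of near_hole in the frame of stand between 0.088 and 0.112 m and x of far_hole in the frame of stand between -0.04 and 0.04 m and y of far_hole in the frame of stand between -0.014 and 0.014 m and z of far_hole in the frame of stand between 0.088 and 0.112 m and contact force between rack and anything else below 0.05 N and contact force between stand and anything else above 2.43 N and linear speed of skewer below 0.02 m/s and linear speed of each of plate_near, plate_far below 0.05 m/s); the robot touches nothing.
It fails at once if the plates were shoved against the rack, or the rack hit, with more than 25 N (contact force between rack and anything else above 25 N).
It fails at once if the skewer was pressed on the stand, or the stand hit, with more than 25 N (contact force between stand and anything else above 25 N).
It fails at once if a bystander was moved more than 20 mm (distance of any of cup_mid, canister_mid, dropper_mid, magnet_mid, jar_mid, spoon_grip from where it was at the start of the episode above 0.02 m).
It also fails if it takes over 72 s, if anything falls off the work surface, if the arm or the gripper's body presses on something with over 40 N, if the wrist force passes 120 N, or if a joint passes its speed limit or range.

ROBOT

A 7-joint arm with a two-finger parallel gripper is mounted at the origin on the work surface. World frame = base frame: x ahead of the robot, y to its left, z up, the work surface at z = 0. Lengths are in m, angles in degrees, forces in N, time in s.
With the tool pointing down it reaches from about 0.425 to 0.875 m from the base axis. Payload 4.7 kg.
Tool frame: the origin (TCP) lies at the very end of the fingers, on their centre line; the grasp point (between the pads) lies 19 mm behind it; z points along the fingers, y is the line along which they close (so a half turn about z gives the same grasp; the last joint's range is limited). The gripper opens to 87 mm and grips with 3 to 60 N. Pads are 19 mm wide; open, the fingers measure 117 mm over their backs; the gripper's body (75 mm by 190 mm) begins 51 mm behind the grasp point.
Start: joints at [69.62, 18.392, -4.016, 83.108, 1.295, 78.541, -3.26], TCP at [0.235, -0.606, 0.223] pointing down, gripper open.
Joint ranges: [-163.93, 163.93], [-17.29, 119.83], [-79.2, 71.16], [3.27, 140.29], [-89.18, 269.18], [5.43, 117.66], [-154.24, 154.24]. Speed limits (degrees/s): [147.25, 147.25, 180, 180, 180, 180, 180].

INTERFACE

Orientations are given as [roll, pitch, yaw] about the fixed x, y, z axes, in that order (R = Rz(yaw) Ry(pitch) Rx(roll)).
In Python, from cell import get_obs, read_camera, sign_off, silhouettes gives the robot as it stands.
- The arm moves only by the tool play_rows, never from a script. Its argument "steps" is a list that holds one entry, the list of rows, each a list of 7 numbers: the shift along the tool's x, y, z in m, then the turn, a rotation vector about the tool's x, y, z in rad, then the finger opening in m, from 0 to 0.087. A call has 1 to 12 rows; each row shifts and turns the commanded pose from where the row before left it, along the tool's axes as they then stand; what a row does not reach is not made up. A row lasts 1/10 s, in which the tool goes at most 50 mm and 8.59 degrees, less where a joint would pass 70% of its speed; a pose out of reach is approached as far as the arm can. A call is refused whole if a number of a shift passes 0.05 or a number of a turn 0.15, either way. A call with a gripper value outside its range is refused whole. The fingers move at their own pace and stop on an object; "force" is the grip in N (left out, the last holds). Time passes only in rows, so rows that do not move let the fingers close. It gives the time, the measured TCP pose, the force, the opening and the grip force at its end, in the units of the state.
- get_obs(): the state, without advancing time (a new reading comes with each control period).
- read_camera(name): name is "side" or "top" or "wrist"; returns a dict with "frame" (420x560x3 uint8, red, green, blue), "intrinsics" (3x3 intrinsics, pixels), "view" (4x4, takes a point from world to camera coordinates). Camera axes: x right, y up, looking along -z (the intrinsics and any distortion apply to the point x, -y, -z); pixel columns grow to the right and rows downward; lengths in m; the calibration is good to about 2 mm. A picture is of the moment at which its call begins. There is no depth.
- sign_off(): hands the job in; it is judged then, once.
Trained networks look in the newest picture that a camera, given by its name, has taken for a name from the list of things; names that differ only in an ending like _2 or _b are one class to them, and where a whole thing is asked for, a point or a joint stands for the part that bears it (a point fixed in the world has none). Each returns a list of dicts, best first, with "p" (0 to 1); they miss things now and then, are a little off and sometimes report something else, mostly with a low value. They report only what shows in the picture. A call takes as long as a camera call.
- silhouettes(camera, name): "pixels" (420x560 bool, what is visible of it) and "extent" ([left, top, right, bottom] in pixels, round what is visible of it).
The state is a dict: "time_s": time; "qpos": joint angles; "joint_velocities": joint speeds; "effort": joint torques, N m; "tool_pos": TCP position; "tool_rot": TCP orientation; "force": force on the tool from outside, world axes, zero at the start; "wrist_torque": the same for the moment, N m; "grip_width": finger opening in m; "grasp_force": force on a finger pad.
Only numpy, scipy, OpenCV 4.12 (cv2) and the standard library are available. Lean on these libraries where they do the work, as an engineer would, in place of code of your own. Each camera call takes 0.05 s, during which the arm holds its last target. There are 200 camera calls.

## Working session

There is one attempt and no reset: what is moved stays moved. The work goes in short steps, Python scripts to look and compute and a tool call to move; the robot and the scene stay as the last step left them, time stands still between calls to the robot, and variables do not carry over. Pictures are saved under pics/ and viewed, at most 10 in all, crops included, and the job is handed in when it is done.

Besides the shell and the picture viewer there is one more tool, called after "Emit:" as a command line: name --argument value ..., lists and objects as JSON in quotes. play_rows: Moves the arm, as the interface text tells. Its arguments: {"type":"object","properties":{"steps":{"type":"array","items":{"type":"array","items":{"type":"array","items":{"type":"number"}}}},"force":{"type":"number"}},"required":["steps"]}

```bash
mkdir -p pics; python3 - <<'E'
from cell import *
import cv2,numpy as np
o=get_obs();print({k:np.round(v,3).tolist() for k,v in o.items()})
for c in ["side","top","wrist"]:
    r=read_camera(c);cv2.imwrite(f"pics/{c}0.png",cv2.cvtColor(r["frame"],cv2.COLOR_RGB2BGR))
    print(c,np.round(r["intrinsics"],1).tolist(),np.round(r["view"],3).tolist(),[k for k in r])
    for n in ["skewer_grip","rack","stand","near_hole","far_hole"]:
        print(n,[(round(s["p"],2),s["extent"]) for s in silhouettes(c,n)][:3])
a=[cv2.imread(f"pics/{c}0.png") for c in ["top","side"]]
cv2.imwrite("pics/top1.png",cv2.resize(a[0],(800,600)));cv2.imwrite("pics/side1.png",cv2.resize(a[1],(800,600)))
E
```

```text
{'time_s': 0.0, 'qpos': [69.62, 18.439, -4.014, 83.174, 1.297, 78.54, -3.259], 'joint_velocities': [0.077, 0.062, 0.017, -0.068, 0.122, -0.001, 0.021], 'effort': [-0.0, -49.128, -0.403, -31.252, -0.064, 0.044, 0.0], 'tool_pos': [0.235, -0.606, 0.221], 'tool_rot': [-179.892, 0.008, 21.189], 'force': [0.153, -0.782, 0.171], 'wrist_torque': [0.042, -0.019, 0.042], 'grasp_force': 0.0, 'grip_width': 0.087}
side [[443.4, 0.0, 282.0], [0.0, 443.4, 210.8], [0.0, 0.0, 1.0]] [[-0.766, -0.643, 0.009, 0.396], [0.469, -0.549, 0.692, -0.319], [-0.44, 0.535, 0.722, -0.737], [0.0, 0.0, 0.0, 1.0]] ['frame', 'intrinsics', 'view']
skewer_grip [(0.96, [150.9, 287.6, 222.3, 328.7]), (0.65, [104.5, 203.2, 144.6, 245.3])]
rack [(0.6, [213.9, 207.6, 259.7, 249.8])]
stand [(0.72, [297.5, 125.5, 350.1, 192.2])]
near_hole [(0.67, [233.0, 204.9, 251.4, 228.9])]
far_hole [(0.53, [216.9, 192.9, 234.3, 217.7])]
top [[433.9, 0.0, 276.8], [0.0, 433.9, 203.5], [0.0, 0.0, 1.0]] [[-0.029, -1.0, -0.011, 0.031], [0.998, -0.03, 0.054, -0.544], [-0.055, -0.009, 0.998, -1.095], [0.0, 0.0, 0.0, 1.0]] ['frame', 'intrinsics', 'view']
skewer_grip [(0.89, [169.6, 177.2, 193.5, 242.4])]
rack [(0.61, [250.1, 154.3, 286.2, 191.1])]
stand [(0.56, [361.7, 157.8, 404.1, 207.3]), (0.15, [172.8, 175.9, 193.6, 243.9])]
near_hole []
far_hole [(0.47, [257.3, 159.7, 279.1, 164.4])]
wrist [[354.1, 0.0, 276.9], [0.0, 354.1, 208.5], [0.0, 0.0, 1.0]] [[0.361, -0.933, 0.001, -0.65], [0.889, 0.344, -0.304, 0.036], [0.283, 0.11, 0.953, -0.391], [0.0, 0.0, 0.0, 1.0]] ['frame', 'intrinsics', 'view']
skewer_grip []
rack []
stand []
near_hole []
far_hole []
```

View pics/top1.png

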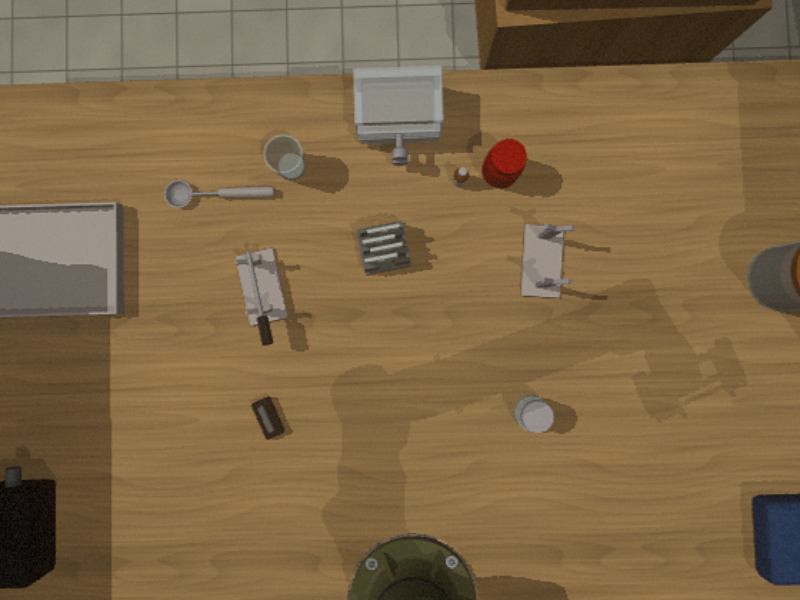

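View pics/side1.png

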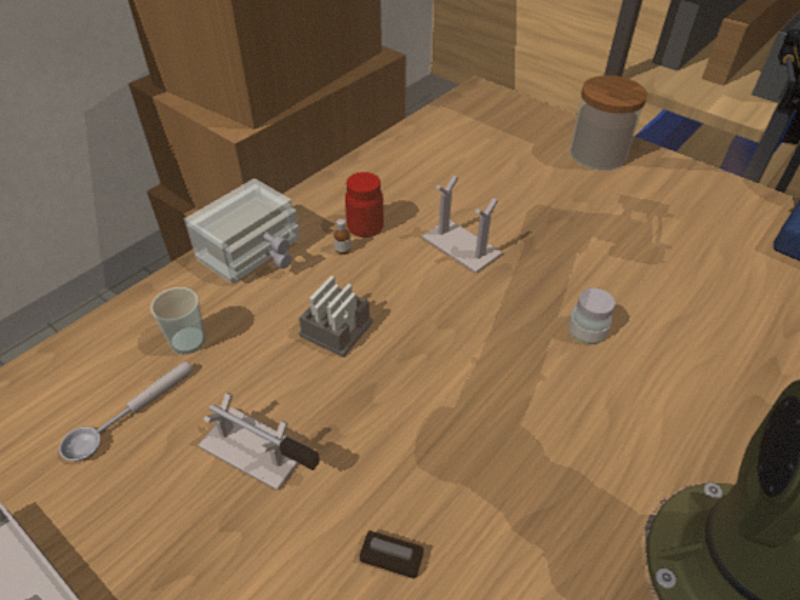

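The top view shows the skewer at about (185,231) handle, with its tip up and left, the rack near (269,173) and the stand near (381,183). The side view agrees. The tips and plates of both are unobstructed.

```bash
cat > h.py <<'E'
from cell import *
import cv2,numpy as np
from scipy.spatial.transform import Rotation as Ro
def p2w(r,u,v,z):
    K,V=r["intrinsics"],r["view"];R,t=V[:3,:3],V[:3,3]
    d=np.linalg.solve(K,[u,v,1.]);d=R.T@(d*[1,-1,-1]);c=-R.T@t
    return c+d*(z-c[2])/d[2]
def w2p(r,P):
    q=(r["view"][:3,:3]@np.asarray(P,float).T).T+r["view"][:3,3];q=q*[1,-1,-1];q=q@r["intrinsics"].T
    return q[:,:2]/q[:,2:]
def rel(pos,rpy,o=None):
    """tool-frame shift and rotvec from measured pose to target"""
    o=o or get_obs();R0=Ro.from_euler('xyz',o["tool_rot"],degrees=True)
    R1=Ro.from_euler('xyz',rpy,degrees=True)
    return R0.inv().apply(np.array(pos)-o["tool_pos"]),(R0.inv()*R1).as_rotvec()
def pic(c,name):
    r=read_camera(c);cv2.imwrite(f"pics/{name}.png",cv2.cvtColor(r["frame"],cv2.COLOR_RGB2BGR));return r
E
python3 - <<'E'
from h import *
r=read_camera("top")
for n,z in [("skewer_grip",.055),("rack",.03),("stand",.06),("near_hole",.07),("far_hole",.07),("cup_mid",.04),("canister_mid",.05),("dropper_mid",.03),("magnet_mid",.015),("jar_mid",.035),("spoon_grip",.01)]:
    for s in silhouettes("top",n)[:1]:
        m=s["pixels"].astype(np.uint8);p=np.argwhere(m)[:,::-1];c=p.mean(0);q=cv2.minAreaRect(p.astype(np.float32))
        print(n,round(s["p"],2),np.round(p2w(r,*c,z),3),[np.round(x,1) for x in q])
for u,v,z,n in [(185.5,231.7,.055,'handle'),(172.5,178,.055,'tip?'),(269,173,.03,'rack'),(380,183,0.0,'stand')]: print(n,np.round(p2w(r,u,v,z),3))
o=get_obs();print(rel([.55,-.02,.3],[180,0,0]))
E
```

```text
skewer_grip 0.65 [0.522 0.251 0.055] [array([180.3, 208.4]), array([64.9,  8.2]), np.float64(78.7)]
rack 0.66 [0.614 0.033 0.03 ] [array([267.9, 173.2]), array([32.2, 32.8]), np.float64(78.7)]
stand 0.89 [ 0.587 -0.239  0.06 ] [array([382.1, 182.3]), array([34. , 50.1]), np.float64(2.4)]
near_hole 0.58 [0.598 0.037 0.07 ] [array([266.6, 181. ]), array([ 5.7, 23.5]), np.float64(77.9)]
far_hole 0.49 [0.613 0.033 0.07 ] [array([268., 173.]), array([32.9, 34.1]), np.float64(77.7)]
cup_mid 0.58 [0.788 0.204 0.04 ] [array([199.3, 110.1]), array([33.5, 25.5]), np.float64(63.4)]
canister_mid 0.49 [0.785 0.202 0.05 ] [array([200. , 109.5]), array([33.2, 27.6]), np.float64(45.0)]
dropper_mid 0.57 [ 0.744 -0.106  0.03 ] [array([322. , 123.5]), array([ 9.2, 10.6]), np.float64(45.0)]
magnet_mid 0.6 [0.326 0.249 0.015] [array([186.9, 292.4]), array([28. , 14.8]), np.float64(67.6)]
jar_mid 0.65 [ 0.324 -0.217  0.035] [array([372.8, 289.2]), array([29.7, 24.7]), np.float64(45.0)]
spoon_grip 0.89 [0.734 0.346 0.01 ] [array([153.5, 135. ]), array([77., 18.]), np.float64(0.0)]
handle [0.48  0.241 0.055]
tip? [0.614 0.271 0.055]
rack [0.622 0.032 0.03 ]
stand [ 0.591 -0.254  0.   ]
(array([ 0.50561388, -0.4325437 , -0.07747622]), array([8.62416183e-05, 1.23501771e-05, 3.69875823e-01]))
```

Emit:
play_rows --steps '[[[0.038,-0.017,-0.004,0,0,0,0.087],[0.038,-0.017,-0.004,0,0,0,0.087],[0.038,-0.017,-0.004,0,0,0,0.087],[0.038,-0.017,-0.004,0,0,0,0.087],[0.038,-0.017,-0.004,0,0,0,0.087],[0.038,-0.017,-0.004,0,0,0,0.087],[0.038,-0.017,-0.004,0,0,0,0.087],[0.038,-0.017,-0.004,0,0,0,0.087],[0.038,-0.017,-0.004,0,0,0,0.087],[0.038,-0.017,-0.004,0,0,0,0.087],[0.038,-0.017,-0.004,0,0,0,0.087],[0.038,-0.017,-0.004,0,0,0,0.087]]]'

```text
time_s: 2.7
tool_pos: [0.5873, -0.2499, 0.2709]
tool_rot: [180.0, -0.0, 21.2]
force: [0.3, 0.3, -1.1]
grip_width: 0.0873
grasp_force: 0.0
```

Emit:
play_rows --steps '[[[0,0,0,0,0,0.08,0.087],[0,0,0,0,0,0.08,0.087],[0,0,0,0,0,0,0.087]]]'

```text
time_s: 3.0
tool_pos: [0.5865, -0.2508, 0.2705]
tool_rot: [180.0, 0.0, 12.0]
force: [-0.4, -0.5, 0.0]
grip_width: 0.087
grasp_force: 0.0
```

```bash
python3 - <<'E'
from h import *
o=get_obs();print(o["time_s"],np.round(o["tool_pos"],4),np.round(o["tool_rot"],2),o["joint_velocities"])
r=pic("wrist","w_stand")
np.savez("w_stand.npz",K=r["intrinsics"],V=r["view"])
for s in silhouettes("wrist","stand")[:2]: print(s["p"],s["extent"])
print(rel([.615,.033,.25],[180,0,12]))
E
```

```text
3.0 [ 0.5865 -0.2508  0.2705] [1.7999e+02 1.0000e-02 1.2040e+01] [ 0.99058676 -0.28037916 -0.01166604  0.32450439  0.03707739  0.10080463
  3.89543118]
0.74 [234.9, 101.3, 323.3, 239.2]
(array([ 0.08776461, -0.27191611,  0.02047901]), array([0.00014081, 0.00013805, 0.00188729]))
```

View pics/w_stand.png

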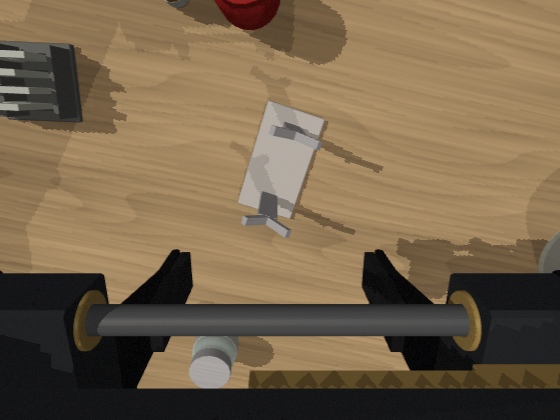

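The wrist view shows the stand: base corners at about (268,101), (326,121), (292,218) and (239,202), far fork tips at (272,128) and (320,146), near fork tips at (243,220) and (288,234). The rack is at the left.

```bash
python3 - <<'E'
from h import *
d=np.load("w_stand.npz");r={"intrinsics":d["K"],"view":d["V"]}
P=np.array([p2w(r,u,v,.006) for u,v in [(268,101),(326,121),(292,218),(239,202)]])
print(P,P.mean(0),[np.linalg.norm(P[i]-P[i-1]) for i in range(4)])
F=np.array([p2w(r,u,v,.117) for u,v in [(272,128),(320,146),(243,220),(288,234)]])
f,n=F[:2].mean(0),F[2:].mean(0);print(F,f,n,(f+n)/2,np.linalg.norm(f-n),np.degrees(np.arctan2(*(f-n)[1::-1])))
c=(P[0]+P[1]-P[2]-P[3]);print(np.degrees(np.arctan2(c[1],c[0])))
E
```

```text
[[ 0.66158736 -0.22452632  0.006     ]
 [ 0.65377297 -0.29546039  0.006     ]
 [ 0.52819877 -0.28308163  0.006     ]
 [ 0.53510341 -0.21328115  0.006     ]] [ 0.59466563 -0.25408737  0.006     ] [np.float64(0.1269828450995393), np.float64(0.07136320903201798), np.float64(0.1261828625175389), np.float64(0.07014115425313358)]
[[ 0.6422982  -0.23464428  0.117     ]
 [ 0.63588311 -0.27935233  0.117     ]
 [ 0.55340534 -0.22522194  0.117     ]
 [ 0.54838104 -0.26985887  0.117     ]] [ 0.63909066 -0.2569983   0.117     ] [ 0.55089319 -0.2475404   0.117     ] [ 0.59499192 -0.25226935  0.117     ] 0.0887031273318012 -6.120751745652991
-5.354357139895032
```

Emit:
play_rows --steps '[[[0.004,-0.04,0.002,0,0,0,0.087],[0.004,-0.04,0.002,0,0,0,0.087],[0.004,-0.04,0.002,0,0,0,0.087],[0.004,-0.04,0.002,0,0,0,0.087],[0.004,-0.04,0.002,0,0,0,0.087],[0.004,-0.04,0.002,0,0,0,0.087],[0.004,-0.03,0.003,0,0,0,0.087],[0,0,0,0,0,0,0.087],[0,0,0,0,0,0,0.087]]]'

```text
time_s: 4.0
tool_pos: [0.5574, 0.0189, 0.2557]
tool_rot: [179.9, -0.0, 12.1]
force: [0.3, 0.0, 0.3]
grip_width: 0.0869
grasp_force: 0.0
```

```bash
python3 - <<'E'
from h import *
o=get_obs();print(o["time_s"],np.round(o["tool_pos"],4),np.round(o["tool_rot"],2))
r=pic("wrist","w_rack")
np.savez("w_rack.npz",K=r["intrinsics"],V=r["view"])
for n in ["rack","near_hole","far_hole"]:
  for s in silhouettes("wrist",n)[:2]: print(n,s["p"],s["extent"],cv2.minAreaRect(np.argwhere(s["pixels"])[:,::-1].astype(np.float32)))
im=cv2.imread("pics/w_rack.png")[20:270,150:450];cv2.imwrite("pics/w_rack_c.png",cv2.resize(im,None,fx=2.4,fy=2.4,interpolation=cv2.INTER_CUBIC))
E
```

```text
4.0 [0.5574 0.0189 0.2557] [ 1.7995e+02 -1.0000e-02  1.2140e+01]
rack 0.8 [238.3, 65.5, 320.7, 152.4] ((275.96307373046875, 107.16461944580078), (82.92768859863281, 78.7674331665039), 3.1798300743103027)
rack 0.54 [450.9, 129.3, 559.6, 264.5] ((526.1724243164062, 194.0689697265625), (113.64554595947266, 115.13111114501953), 21.801406860351562)
near_hole 0.91 [236.8, 128.9, 298.5, 142.2] ((267.08380126953125, 133.61483764648438), (58.25360107421875, 12.365570068359375), 2.544804573059082)
far_hole 0.56 [251.9, 80.8, 315.0, 88.1] ((283.99432373046875, 84.61878204345703), (60.265045166015625, 8.276337623596191), 2.726310968399048)
```

View pics/w_rack_c.png

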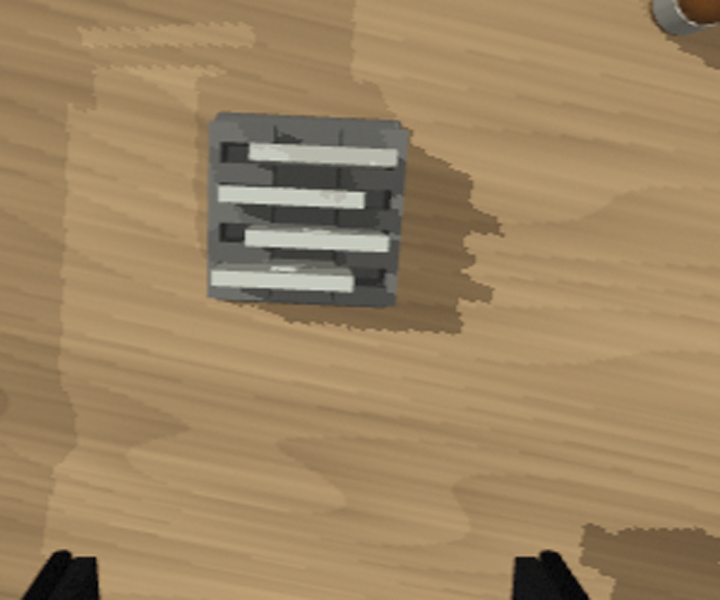

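The crop shows all four plate tops, which are staggered: near (211–353, 280), 2nd (246–389, 240), 3rd (219–365, 195) and far (250–397, 153). The rack's outline is (217,113), (409,122), (396,306), (208,298).

```bash
python3 - <<'E'
from h import *
d=np.load("w_rack.npz");r={"intrinsics":d["K"],"view":d["V"]}
g=lambda u,v,z:p2w(r,u/2.4+150,v/2.4+20,z)
C=np.array([g(u,v,.046) for u,v in [(215,113),(409,122),(396,306),(208,298)]])
c=C.mean(0);yv=(C[0]+C[3]-C[1]-C[2]);xv=C[0]+C[1]-C[2]-C[3]
ya=np.degrees(np.arctan2(-yv[0],yv[1]));xa=np.degrees(np.arctan2(xv[1],xv[0]))
print(c,ya,xa,[np.linalg.norm(C[i]-C[i-1]) for i in range(4)])
E=[((211,278),(353,284)),((246,236),(389,244)),((219,193),(365,201)),((250,151),(397,158))]
M=[]
for a,b in E:
    A,B=g(*a,.076),g(*b,.076);M.append((A+B)/2);v=A-B;print(np.linalg.norm(v),np.degrees(np.arctan2(-v[0],v[1])),M[-1])
for yw in (ya,12,13):
    R=Ro.from_euler('z',yw,degrees=True).as_matrix();print(yw,[np.round(R.T@(m-c),4)[:2] for m in M])
print(rel([.48,.241,.15],[180,0,12.5]))
E
```

```text
[0.62841007 0.03278435 0.046     ] 9.664327289275693 8.94195966003333 [np.float64(0.07487610649201788), np.float64(0.0791565693834386), np.float64(0.07479088130398018), np.float64(0.08170908040137992)]
0.05629072553394342 9.71907952852534 [0.60180238 0.03728023 0.076     ]
0.05595468835722887 8.998110606563223 [0.62017857 0.02690453 0.076     ]
0.05625045046790962 9.109278755509683 [0.63383221 0.03994975 0.076     ]
0.055840175398004586 9.545140794586986 [0.65145197 0.03144597 0.076     ]
9.664327289275693 [array([-0.0255,  0.0089]), array([-0.0091, -0.0044]), array([0.0065, 0.0062]), array([ 0.0225, -0.0052])]
12 [array([-0.0251,  0.0099]), array([-0.0093, -0.004 ]), array([0.0068, 0.0059]), array([ 0.0223, -0.0061])]
13 [array([-0.0249,  0.0104]), array([-0.0093, -0.0039]), array([0.0069, 0.0058]), array([ 0.0222, -0.0065])]
(array([-0.02993107, -0.2353605 ,  0.10538303]), array([ 0.00048246,  0.00015986, -0.01106285]))
```

Emit:
play_rows --steps '[[[-0.006,-0.044,0.005,0,0,0,0.087],[-0.006,-0.044,0.005,0,0,0,0.087],[-0.006,-0.044,0.005,0,0,0,0.087],[-0.006,-0.044,0.005,0,0,0,0.087],[-0.006,-0.044,0.005,0,0,0,0.087],[0,0,0,0,0,0,0.087],[0,0,0,0,0,0,0.087]]]'

```text
time_s: 4.9
tool_pos: [0.4823, 0.2279, 0.2305]
tool_rot: [180.0, -0.0, 12.1]
force: [0.0, -0.1, 1.0]
grip_width: 0.0868
grasp_force: 0.0
```

```bash
python3 - <<'E'
from h import *
o=get_obs();print(o["time_s"],np.round(o["tool_pos"],4),np.round(o["tool_rot"],2))
r=pic("wrist","w_sk")
np.savez("w_sk.npz",K=r["intrinsics"],V=r["view"])
for n in ["skewer_grip"]:
  for s in silhouettes("wrist",n)[:2]: print(n,s["p"],s["extent"],cv2.minAreaRect(np.argwhere(s["pixels"])[:,::-1].astype(np.float32)))
E
```

```text
4.9 [0.4823 0.2279 0.2305] [179.97  -0.    12.1 ]
skewer_grip 0.66 [252.7, 24.2, 272.6, 209.7] ((261.5699462890625, 116.07795715332031), (186.13375854492188, 17.268268585205078), 88.69805145263672)
```

View pics/w_sk.png

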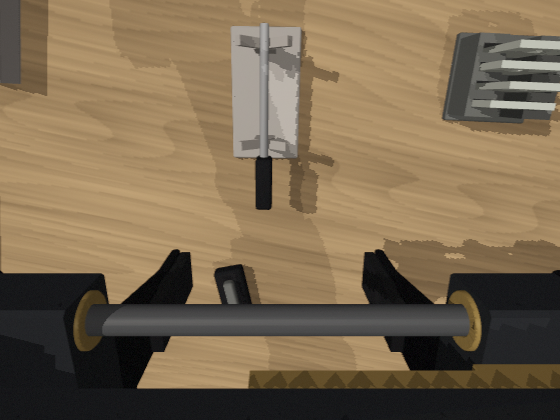

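The picture shows the skewer's tip at (264,23), the handle's front at (263,157) and its rear at (263,209).

```bash
python3 - <<'E'
from h import *
d=np.load("w_sk.npz");r={"intrinsics":d["K"],"view":d["V"]}
t,j,e=p2w(r,264,23.5,.057),p2w(r,263.5,157,.067),p2w(r,263.5,209.5,.06)
print(t,j,e,np.linalg.norm(t-e),np.linalg.norm(t-j));v=t-e;yw=np.degrees(np.arctan2(v[1],v[0]))
g=t-v/np.linalg.norm(v)*.137;g2=e+v/np.linalg.norm(v)*.028;print(yw,g,g2)
g=(g+g2)/2
print(rel([g[0],g[1],.036],[180,0,yw]))
# height of holes check rack yaw: nothing
E
```

```text
[0.62023258 0.26841779 0.057     ] [0.51002994 0.24623427 0.067     ] [0.45797158 0.23596594 0.06      ] 0.16550151683054076 0.11285711983828692
11.30981348330786 [0.48591504 0.24155457 0.05948336] [0.48542334 0.24145624 0.05949245]
(array([ 0.00539322, -0.0151036 ,  0.19447003]), array([ 8.36017513e-04, -6.87109768e-05,  9.45519418e-03]))
```

Emit:
play_rows --steps '[[[0.0055,-0.015,0.02,0,0,0.0095,0.087],[0,0,0.035,0,0,0,0.087],[0,0,0.035,0,0,0,0.087],[0,0,0.035,0,0,0,0.087],[0,0,0.03,0,0,0,0.087],[0,0,0.02,0,0,0,0.087],[0,0,0.0135,0,0,0,0.087],[0,0,0.006,0,0,0,0.087],[0,0,0,0,0,0,0.087]]]' --force 55

```text
time_s: 5.9
tool_pos: [0.485, 0.2428, 0.0358]
tool_rot: [180.0, 0.0, 11.4]
force: [0.7, -0.2, 0.0]
grip_width: 0.0867
grasp_force: 0.0
```

Emit:
play_rows --steps '[[[0,0,0,0,0,0,0.04],[0,0,0,0,0,0,0.03],[0,0,0,0,0,0,0.02],[0,0,0,0,0,0,0.0],[0,0,0,0,0,0,0.0],[0,0,0,0,0,0,0.0],[0,0,0,0,0,0,0.0]]]' --force 55

```text
time_s: 6.6
tool_pos: [0.4846, 0.2436, 0.036]
tool_rot: [180.0, 0.0, 11.5]
force: [0.2, 1.0, 0.2]
grip_width: 0.039
grasp_force: 0.0
```

Emit:
play_rows --steps '[[[0,0,0,0,0,0,0.0],[0,0,0,0,0,0,0.0],[0,0,0,0,0,0,0.0],[0,0,0,0,0,0,0.0],[0,0,0,0,0,0,0.0],[0,0,0,0,0,0,0.0]]]' --force 55

```text
time_s: 7.2
tool_pos: [0.4848, 0.2428, 0.0359]
tool_rot: [179.9, 0.0, 11.4]
force: [-0.7, -3.2, 0.2]
grip_width: 0.0157
grasp_force: 55.0
```

Emit:
play_rows --steps '[[[0,0,-0.005,0,0,0,0.0],[0,0,-0.01,0,0,0,0.0],[0,0,-0.02,0,0,0,0.0],[0,0,-0.025,0,0,0.037,0.0],[-0.01,0.02,-0.01,0,0,0,0.0],[-0.01,0.03,-0.01,0,0,0,0.0],[-0.014,0.036,0,0,0,0,0],[-0.014,0.036,0,0,0,0,0],[-0.014,0.036,0,0,0,0,0],[-0.01,0.034,0,0,0,0,0],[-0.008,0.03,0,0,0,0,0],[0,0,0,0,0,0,0]]]'

```text
time_s: 8.4
tool_pos: [0.4416, 0.0076, 0.1167]
tool_rot: [179.9, -0.0, 9.0]
force: [0.2, 0.3, -0.3]
grip_width: 0.0155
grasp_force: 55.0
```

```bash
python3 - <<'E'
from h import *
o=get_obs();print(o["time_s"],np.round(o["tool_pos"],4),np.round(o["tool_rot"],2),o["force"],o["grip_width"])
r=pic("wrist","w_pre");np.savez("w_pre.npz",K=r["intrinsics"],V=r["view"])
g=o["tool_pos"]+np.array([0,0,.019]);a=np.radians(o["tool_rot"][2]);u=np.array([np.cos(a),np.sin(a),0])
print("expected px shaft base, tip",w2p(r,[g+.03*u,g+.137*u]),"near hole",w2p(r,[[.6018,.0373,.076]]))
im=cv2.imread("pics/w_pre.png");s=read_camera("side");f=cv2.cvtColor(s["frame"],cv2.COLOR_RGB2BGR)
print("side exp",w2p(s,[g-.028*u,g+.022*u,g+.137*u]))
f=cv2.resize(f[150:330,80:320],(560,420),interpolation=cv2.INTER_CUBIC)
cv2.imwrite("pics/pre.png",np.hstack([cv2.resize(im[:300],(400,214)),cv2.resize(f,(400,300))[:214]]) if 0 else np.vstack([im[:280],f[:300]]))
E
```

```text
8.4 [0.4416 0.0076 0.1167] [ 1.7989e+02 -4.0000e-02  9.0200e+00] [ 0.18415967  0.29466582 -0.34103336] 0.01547184318446876
expected px shaft base, tip [[277.20658557 228.90815589]
 [277.14877103 -65.94559468]] near hole [[267.90576134 -75.90495103]]
side exp [[324.11149306 228.46062803]
 [300.52907488 218.11449331]
 [249.8671159  195.88795789]]
```

View pics/pre.png

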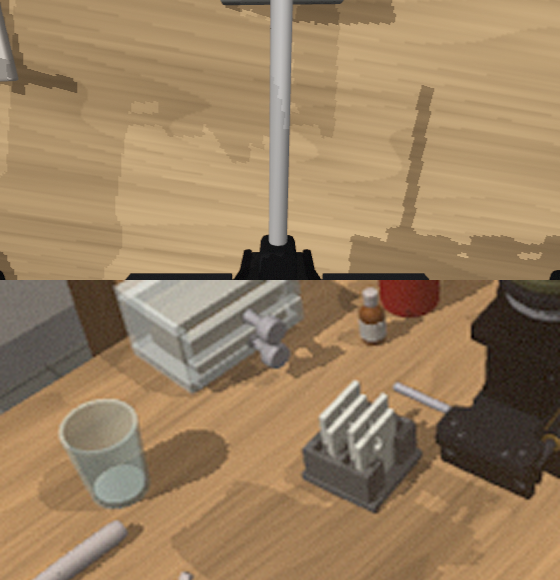

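The upper (wrist) view shows the shaft running from (278,240) to about (281,0), so it drifts slightly right. The lower (side) view shows the tip above the near plate's height and short of it.

```bash
python3 - <<'E'
from h import *
o=get_obs()
d=np.load("w_pre.npz");r={"intrinsics":d["K"],"view":d["V"]}
g=cv2.cvtColor(cv2.imread("pics/w_pre.png"),cv2.COLOR_BGR2GRAY).astype(int);h=cv2.cvtColor(cv2.imread("pics/w_pre.png"),cv2.COLOR_BGR2HSV)
L=[]
for v in range(10,225,8):
    m=np.where((h[v,255:305,1]<40)&(h[v,255:305,2]>90))[0]+255
    if len(m)>10:L.append((v,(m.min()+m.max())/2,m.max()-m.min()))
L=np.array(L);print(L[::6])
z=o["tool_pos"][2]+.019+.003
P=np.array([p2w(r,u,v,z) for v,u,_ in L]);k=np.polyfit(P[:,0],P[:,1],1);yw=np.degrees(np.arctan(k[0]))
a=np.radians(yw);tip=np.array([o["tool_pos"][0]+.137*np.cos(a)]);print("yaw",yw,"line y at tool x",np.polyval(k,o["tool_pos"][0]),o["tool_pos"],"tip",tip,np.polyval(k,tip))
E
```

```text
[[ 10.  280.5  21. ]
 [ 58.  280.   20. ]
 [106.  279.5  19. ]
 [154.  279.   18. ]
 [202.  278.   18. ]]
yaw 8.214381182037783 line y at tool x 0.007974033818661491 [0.4421256  0.0118983  0.11675052] tip [0.57772003] [0.02754823]
```

```bash
cat >> h.py <<'E'
def shaft(o,r,im,hi=225):
    h=cv2.cvtColor(im,cv2.COLOR_RGB2HSV);L=[]
    for v in range(10,hi,8):
        m=np.where((h[v,255:305,1]<40)&(h[v,255:305,2]>90))[0]+255
        if len(m)>10:L.append((v,(m.min()+m.max())/2))
    z=o["tool_pos"][2]+.022
    P=np.array([p2w(r,u,v,z) for v,u in L]);k=np.polyfit(P[:,0],P[:,1],1)
    a=np.arctan(k[0]);x=o["tool_pos"][0];t=x+.137*np.cos(a)
    return np.degrees(a),np.array([x,np.polyval(k,x)]),np.array([t,np.polyval(k,t)])
E
python3 - <<'E'
from h import *
for i in range(3):
    o=get_obs();r=read_camera("wrist");print(o["time_s"],np.round(o["tool_pos"],4),np.round(o["tool_rot"],2),shaft(o,r,r["frame"]))
s=shaft(o,r,r["frame"])
u=np.array([.9868,.1616]);n=np.array([-.1616,.9868])
H=np.array([.6018,.0373]);print("tip rel near hole along/lat",(s[2]-H)@u,(s[2]-H)@n)
E
```

```text
8.5 [0.4421 0.0119 0.1168] [-1.7999e+02 -9.0000e-02  9.3200e+00] (np.float64(8.488856190123116), array([0.4421256 , 0.01217291]), array([0.5776247 , 0.03239644]))
8.55 [0.4422 0.0127 0.1167] [-1.7998e+02 -8.0000e-02  9.4200e+00] (np.float64(8.66502016591772), array([0.44218015, 0.01289266]), array([0.57761644, 0.03353271]))
8.6 [0.4421 0.0131 0.1165] [-1.7998e+02 -6.0000e-02  9.4800e+00] (np.float64(8.65839351327195), array([0.44213281, 0.01335148]), array([0.57757148, 0.03397586]))
tip rel near hole along/lat -0.024445881681618455 0.000635070633923318
```

Emit:
play_rows --steps '[[[0,0.002,0,0,0,-0.0105,0.0],[0,0,0.015,0,0,0,0],[0,0,0.025,0,0,0,0],[0,0,0.022,0,0,0,0],[0,0,0.011,0,0,0,0],[0,0,0.0045,0,0,0,0],[0,0,0,0,0,0,0],[0,0,0,0,0,0,0],[0,0,0,0,0,0,0]]]'

```text
time_s: 9.55
tool_pos: [0.443, 0.0096, 0.0395]
tool_rot: [180.0, -0.1, 10.0]
force: [-0.8, -0.8, -0.6]
grip_width: 0.0157
grasp_force: 55.0
```

```bash
python3 - <<'E'
from h import *
u=np.array([.9868,.1616]);n=np.array([-.1616,.9868]);H=np.array([.6018,.0373])
o=get_obs();r=read_camera("wrist");s=shaft(o,r,r["frame"]);print(o["time_s"],np.round(o["tool_pos"],4),np.round(o["tool_rot"],2),o["force"],s)
print("tip rel near hole along/lat",(s[2]-H)@u,(s[2]-H)@n)
q=read_camera("side");f=cv2.cvtColor(q["frame"],cv2.COLOR_RGB2BGR)
t=np.array([*s[2],o["tool_pos"][2]+.019]);g=np.array([*s[1],t[2]]);print("side exp",(w2p(q,[g+(t-g)*.5,t,[*H,.058]])-[180,150])*5)
cv2.imwrite("pics/side_pre.png",cv2.resize(f[150:270,180:340],(800,600),interpolation=cv2.INTER_CUBIC))
E
```

```text
9.55 [0.443  0.0096 0.0395] [ 1.7996e+02 -1.0000e-01  9.9600e+00] [-0.82300139 -0.84465415 -0.6171361 ] (np.float64(9.095706659439868), array([0.44297625, 0.00986327]), array([0.57825357, 0.03152079]))
tip rel near hole along/lat -0.024169541222592725 -0.0018978213888045624
side exp [[490.09825538 426.9686098 ]
 [350.9002116  362.59653055]
 [300.89198129 344.37143679]]
```

View pics/side_pre.png

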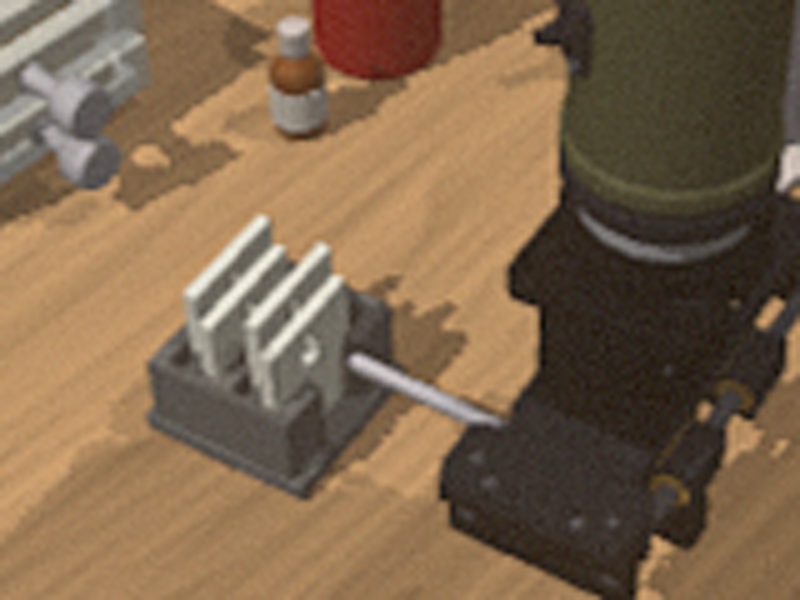

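The tip is at (352,362), where it was predicted, and the near plate's hole is at (311,349), so the axis lines up to within a few mm. I'll approach gently.

Emit:
play_rows --steps '[[[0,-0.0012,0,0,0,0,0],[0.006,0,0,0,0,0,0],[0.006,0,0,0,0,0,0],[0.004,0,0,0,0,0,0],[0.002,0,0,0,0,0,0],[0.001,0,0,0,0,0,0],[0.001,0,0,0,0,0,0],[0.001,0,0,0,0,0,0],[0.001,0,0,0,0,0,0],[0.001,0,0,0,0,0,0],[0.001,0,0,0,0,0,0]]]'

```text
time_s: 10.75
tool_pos: [0.4656, 0.0149, 0.0386]
tool_rot: [180.0, -0.0, 10.0]
force: [0.3, 0.1, -1.0]
grip_width: 0.0158
grasp_force: 55.0
```

Emit:
play_rows --steps '[[[0.001,0,0,0,0,0,0],[0.001,0,0,0,0,0,0],[0.001,0,0,0,0,0,0],[0.001,0,0,0,0,0,0],[0.001,0,0,0,0,0,0],[0.001,0,0,0,0,0,0],[0,0,0,0,0,0,0]]]'

```text
time_s: 11.45
tool_pos: [0.4716, 0.016, 0.0385]
tool_rot: [180.0, -0.0, 10.0]
force: [0.0, 0.6, -1.4]
grip_width: 0.0153
grasp_force: 55.0
```

```bash
cat >> h.py <<'E'
U=np.array([.9868,.1616]);N=np.array([-.1616,.9868]);H0=np.array([.6018,.0373])
def stat(hi=225):
    o=get_obs();r=read_camera("wrist");s=shaft(o,r,r["frame"],hi)
    print(o["time_s"],np.round(o["tool_pos"],4),np.round(o["tool_rot"],2),np.round(o["force"],1),"shaft yaw %.2f"%s[0],"tip rel H0 along/lat mm",np.round(1e3*(s[2]-H0)@U,1),np.round(1e3*(s[2]-H0)@N,1))
    return o,r
E
python3 - <<'E'
from h import *
o,r=stat()
cv2.imwrite("pics/w_in1.png",cv2.cvtColor(r["frame"],cv2.COLOR_RGB2BGR))
q=read_camera("side");f=cv2.cvtColor(q["frame"],cv2.COLOR_RGB2BGR)
a=cv2.resize(f[180:240,205:275],(420,360),interpolation=cv2.INTER_CUBIC)
b=cv2.cvtColor(r["frame"],cv2.COLOR_RGB2BGR)[0:180,180:380]
b=cv2.resize(b,(380,342));b=np.vstack([b,np.zeros((18,380,3),np.uint8)])
cv2.imwrite("pics/in1.png",np.hstack([a,b]))
E
```

```text
11.45 [0.4716 0.016  0.0385] [180.    -0.     9.96] [ 0.   0.6 -1.4] shaft yaw 8.46 tip rel H0 along/lat mm 5.2 -1.0
```

View pics/in1.png

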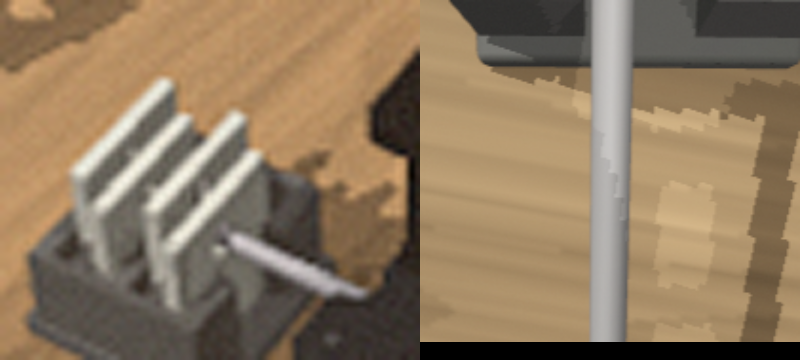

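The tip is through the first plate, with hole showing below-left of the shaft at (222,250) in the crop. So the shaft sits a bit high. I'll lower it slightly and slide over to plate 2.

Emit:
play_rows --steps '[[[0,0.002,0.0015,0,0,0,0],[0,0.003,0,0,0,0,0],[0,0.003,0,0,0,0,0],[0,0.003,0,0,0,0,0],[0,0.0015,0,0,0,0,0],[0,0,0,0,0,0,0],[0.002,0,0,0,0,0,0],[0.002,0,0,0,0,0,0],[0.0015,0,0,0,0,0,0],[0,0,0,0,0,0,0]]]'

```text
time_s: 12.55
tool_pos: [0.4793, 0.0048, 0.0371]
tool_rot: [-180.0, -0.0, 10.0]
force: [0.9, -0.1, -1.3]
grip_width: 0.0154
grasp_force: 55.0
```

```bash
python3 -c "
from h import *
stat()"
```

```text
12.55 [0.4793 0.0048 0.0371] [-1.80e+02 -2.00e-02  9.97e+00] [ 0.9 -0.1 -1.3] shaft yaw 9.02 tip rel H0 along/lat mm 10.9 -12.6
```

Emit:
play_rows --steps '[[[0,0.0008,0,0,0,0,0],[0.001,0,0,0,0,0,0],[0.001,0,0,0,0,0,0],[0.001,0,0,0,0,0,0],[0.001,0,0,0,0,0,0],[0.001,0,0,0,0,0,0],[0,0,0,0,0,0,0]]]'

```text
time_s: 13.3
tool_pos: [0.4842, 0.0047, 0.0371]
tool_rot: [180.0, -0.0, 10.0]
force: [-0.3, -0.1, 0.5]
grip_width: 0.0155
grasp_force: 55.0
```

Emit:
play_rows --steps '[[[0.001,0,0,0,0,0,0],[0.001,0,0,0,0,0,0],[0.001,0,0,0,0,0,0],[0.001,0,0,0,0,0,0],[0.001,0,0,0,0,0,0],[0,0,0,0,0,0,0]]]'

```text
time_s: 13.9
tool_pos: [0.4891, 0.0056, 0.037]
tool_rot: [180.0, -0.0, 10.0]
force: [-0.3, -0.5, -2.3]
grip_width: 0.0158
grasp_force: 55.0
```

```bash
python3 - <<'E'
from h import *
o,r=stat(200)
q=read_camera("side");f=cv2.cvtColor(q["frame"],cv2.COLOR_RGB2BGR)
a=cv2.resize(f[180:240,205:275],(420,360),interpolation=cv2.INTER_CUBIC)
b=cv2.cvtColor(r["frame"],cv2.COLOR_RGB2BGR)[0:180,180:380]
b=cv2.resize(b,(380,342));b=np.vstack([b,np.zeros((18,380,3),np.uint8)])
cv2.imwrite("pics/in2.png",np.hstack([a,b]))
E
```

```text
13.9 [0.4891 0.0056 0.037 ] [ 1.80e+02 -1.00e-02  9.96e+00] [-0.3 -0.5 -2.3] shaft yaw 8.65 tip rel H0 along/lat mm 20.8 -13.9
```

View pics/in2.png

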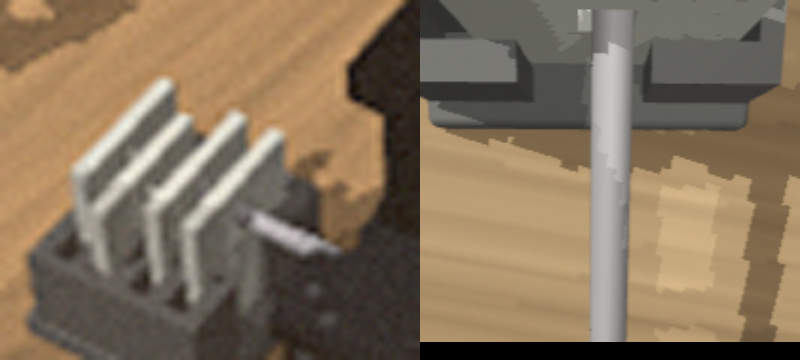

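The crop shows the shaft passing through the near plate, which followed it sideways. There's no axial force, so the tip is in plate 2. I'll go on to plate 3.

Emit:
play_rows --steps '[[[0.002,-0.001,0,0,0,0,0],[0.001,-0.002,0,0,0,0,0],[0,-0.003,0,0,0,0,0],[0,-0.003,0,0,0,0,0],[0,-0.0015,0,0,0,0,0],[0,0,0,0,0,0,0],[0.0015,0,0,0,0,0,0],[0.001,0,0,0,0,0,0],[0,0,0,0,0,0,0]]]'

```text
time_s: 14.9
tool_pos: [0.4928, 0.0167, 0.0371]
tool_rot: [180.0, -0.0, 9.9]
force: [0.0, 0.2, -0.1]
grip_width: 0.0153
grasp_force: 55.0
```

```bash
cat >> h.py <<'E'
def tl():
    o=get_obs();a=np.radians(o["tool_rot"][2]-.85);p=np.array(o["tool_pos"][:2]);d=p+.137*np.array([np.cos(a),np.sin(a)])-H0
    print(o["time_s"],"tip by tool along/lat mm",1e3*d@U,1e3*d@N+.3,np.round(o["force"],1),np.round(o["tool_pos"],4),o["tool_rot"])
E
python3 -c "
from h import *
tl();stat(170)"
```

```text
14.9 tip by tool along/lat mm 26.126592283034512 -2.8485825879949624 [ 0.   0.2 -0.1] [0.4928 0.0167 0.0371] [ 1.79997686e+02 -1.12727507e-02  9.94905511e+00]
14.9 [0.4928 0.0167 0.0371] [ 1.80e+02 -1.00e-02  9.95e+00] [ 0.   0.2 -0.1] shaft yaw 8.98 tip rel H0 along/lat mm 26.2 -3.2
```

Emit:
play_rows --steps '[[[0.001,0,0,0,0,0,0],[0.001,0,0,0,0,0,0],[0.001,0,0,0,0,0,0],[0.001,0,0,0,0,0,0],[0.001,0,0,0,0,0,0],[0.001,0,0,0,0,0,0],[0,0,0,0,0,0,0]]]'

```text
time_s: 15.65
tool_pos: [0.4987, 0.0179, 0.0371]
tool_rot: [180.0, -0.0, 10.0]
force: [-1.0, -0.4, -1.0]
grip_width: 0.0153
grasp_force: 55.0
```

Emit:
play_rows --steps '[[[0.001,0,0,0,0,0,0],[0.001,0,0,0,0,0,0],[0.001,0,0,0,0,0,0],[0.001,0,0,0,0,0,0],[0.001,0,0,0,0,0,0],[0,0,0,0,0,0,0]]]'

```text
time_s: 16.25
tool_pos: [0.5036, 0.0188, 0.037]
tool_rot: [180.0, -0.0, 10.0]
force: [-0.9, 0.8, -1.3]
grip_width: 0.0153
grasp_force: 55.0
```

```bash
python3 -c "
from h import *
tl()"
```

```text
16.25 tip by tool along/lat mm 37.04366005571729 -2.5646776006106977 [-0.9  0.8 -1.3] [0.5036 0.0188 0.037 ] [ 1.79998405e+02 -3.29206784e-03  9.96469103e+00]
```

Emit:
play_rows --steps '[[[0.001,0.001,0,0,0,0,0],[0,0.0025,0,0,0,0,0],[0,0.003,0,0,0,0,0],[0,0.003,0,0,0,0,0],[0,0.0015,0,0,0,0,0],[0,0,0,0,0,0,0],[0.002,0,0,0,0,0,0],[0.002,0,0,0,0,0,0],[0,0,0,0,0,0,0]]]'

```text
time_s: 17.15
tool_pos: [0.5107, 0.0089, 0.0371]
tool_rot: [-180.0, -0.0, 10.0]
force: [-0.0, 0.4, -1.1]
grip_width: 0.0152
grasp_force: 55.0
```

```bash
python3 -c "
from h import *
tl();stat(150)"
```

```text
17.15 tip by tool along/lat mm 42.46171586636424 -13.399813814149224 [-0.   0.4 -1.1] [0.5107 0.0089 0.0371] [-1.79997056e+02 -2.34158025e-02  9.96718746e+00]
17.15 [0.5107 0.0089 0.0371] [-1.80e+02 -2.00e-02  9.97e+00] [-0.   0.4 -1.1] shaft yaw 10.44 tip rel H0 along/lat mm 42.1 -12.5
```

Emit:
play_rows --steps '[[[0.001,0.0004,0,0,0,0,0],[0.001,0,0,0,0,0,0],[0.001,0,0,0,0,0,0],[0.001,0,0,0,0,0,0],[0.001,0,0,0,0,0,0],[0.001,0,0,0,0,0,0],[0,0,0,0,0,0,0]]]'

```text
time_s: 17.9
tool_pos: [0.5164, 0.0094, 0.037]
tool_rot: [180.0, -0.0, 10.0]
force: [-0.4, 0.0, -1.0]
grip_width: 0.0153
grasp_force: 55.0
```

Emit:
play_rows --steps '[[[0.001,0,0,0,0,0,0],[0.001,0,0,0,0,0,0],[0.001,0,0,0,0,0,0],[0.001,0,0,0,0,0,0],[0.001,0,0,0,0,0,0],[0.001,0,0,0,0,0,0],[0,0,0,0,0,0,0]]]'

```text
time_s: 18.6
tool_pos: [0.5223, 0.0105, 0.037]
tool_rot: [180.0, -0.0, 10.0]
force: [1.3, -0.4, -1.2]
grip_width: 0.0154
grasp_force: 55.0
```

```bash
python3 - <<'E'
from h import *
tl()
q=read_camera("side");f=cv2.cvtColor(q["frame"],cv2.COLOR_RGB2BGR)
a=cv2.resize(f[180:240,205:275],(420,360),interpolation=cv2.INTER_CUBIC)
t=read_camera("top");b=cv2.cvtColor(t["frame"],cv2.COLOR_RGB2BGR)
b=cv2.resize(b[145:205,236:299],(378,360),interpolation=cv2.INTER_CUBIC)
cv2.imwrite("pics/in4.png",np.hstack([a,b]))
E
```

```text
18.6 tip by tool along/lat mm 54.18818361417593 -13.76159983556617 [ 1.3 -0.4 -1.2] [0.5223 0.0105 0.037 ] [ 1.79999126e+02 -3.06104469e-03  9.96358170e+00]
```

View pics/in4.png

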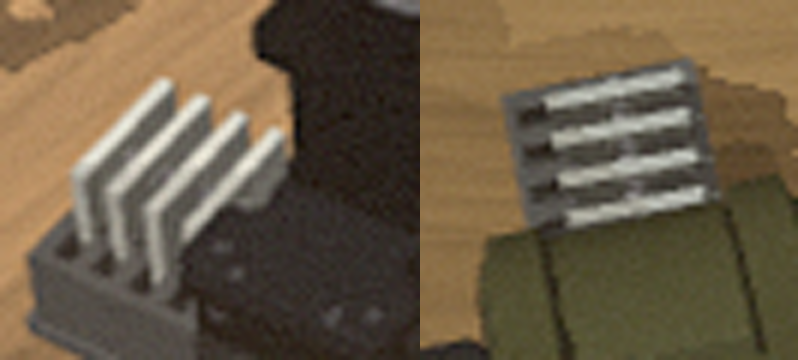

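All four plates now stand in line on the skewer. I'll push it to full depth.

Emit:
play_rows --steps '[[[0.002,0,0,0,0,0,0],[0.003,0,0,0,0,0,0],[0.003,0,0,0,0,0,0],[0.003,0,0,0,0,0,0],[0.003,0,0,0,0,0,0],[0.003,0,0,0,0,0,0],[0.003,0,0,0,0,0,0],[0.003,0,0,0,0,0,0],[0.003,0,0,0,0,0,0],[0.003,0,0,0,0,0,0],[0.001,0,0,0,0,0,0],[0,0,0,0,0,0,0]]]' --force 60

```text
time_s: 19.9
tool_pos: [0.5518, 0.0157, 0.037]
tool_rot: [180.0, 0.0, 10.0]
force: [0.1, -0.2, -1.1]
grip_width: 0.0153
grasp_force: 60.0
```

```bash
python3 -c "
from h import *
tl()"
```

```text
19.9 tip by tool along/lat mm 84.15662656692363 -13.401944081080245 [ 0.1 -0.2 -1.1] [0.5518 0.0157 0.037 ] [1.79999687e+02 1.61052481e-03 9.96539380e+00]
```

Emit:
play_rows --steps '[[[0,0,-0.002,0,0,0,0],[0,0,-0.002,0,0,0,0],[0,0,-0.002,0,0,0,0],[0,0,-0.002,0,0,0,0],[0,0,-0.002,0,0,0,0],[0,0,-0.003,0,0,0,0],[0,0,-0.003,0,0,0,0],[0,0,-0.003,0,0,0,0],[0,0,0,0,0,0,0],[0,0,0,0,0,0,0]]]' --force 60

```text
time_s: 20.9
tool_pos: [0.5517, 0.0156, 0.0561]
tool_rot: [180.0, -0.0, 10.0]
force: [-1.2, 0.4, -2.6]
grip_width: 0.0158
grasp_force: 60.0
```

```bash
python3 - <<'E'
from h import *
tl();o=get_obs();print(o["wrist_torque"])
q=read_camera("side");f=cv2.cvtColor(q["frame"],cv2.COLOR_RGB2BGR)
a=cv2.resize(f[165:255,190:295],(420,360),interpolation=cv2.INTER_CUBIC)
r=read_camera("wrist");b=cv2.cvtColor(r["frame"],cv2.COLOR_RGB2BGR)[0:280,130:430]
b=cv2.resize(b,(380,360));cv2.imwrite("pics/lift.png",np.hstack([a,b]))
E
```

```text
20.9 tip by tool along/lat mm 84.05680716834493 -13.514855156747219 [-1.2  0.4 -2.6] [0.5517 0.0156 0.0561] [ 1.79988527e+02 -6.98359762e-03  9.95967513e+00]
[-0.01684776  0.23703795 -0.00035674]
```

View pics/lift.png

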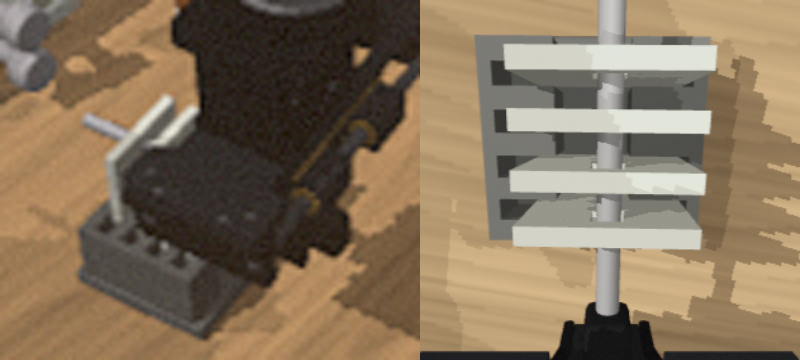

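All four plates hang level on the skewer and are rising out of the slots, and the wrist force fits their weight. I'll carry on lifting.

Emit:
play_rows --steps '[[[0,0,-0.005,0,0,0,0],[0,0,-0.01,0,0,0,0],[0,0,-0.013,0,0,0,0],[0,0,-0.015,0,0,0,0],[0,0,-0.015,0,0,0,0],[0,0,-0.015,0,0,0,0],[0,0,-0.015,0,0,0,0],[0,0,-0.015,0,0,0,0],[0,0,-0.012,0,0,0,0],[0,0,-0.008,0,0,0,0],[0,0,0,0,0,0,0],[0,0,0,0,0,0,0]]]' --force 60

```text
time_s: 22.2
tool_pos: [0.5514, 0.0156, 0.1787]
tool_rot: [180.0, 0.0, 10.0]
force: [-0.6, -0.5, -2.8]
grip_width: 0.0156
grasp_force: 60.0
```

Emit:
play_rows --steps '[[[-0.003,0.01,0,0,0,0,0],[-0.006,0.02,0,0,0,0,0],[-0.009,0.028,0,0,0,0,0],[-0.0095,0.03,0,0,0,0,0],[-0.0095,0.03,0,0,0,0,0],[-0.0095,0.03,0,0,0,0,0],[-0.0095,0.03,0,0,0,0,0],[-0.009,0.028,0,0,0,0,0],[-0.007,0.023,0,0,0,0,0],[-0.004,0.014,0,0,0,0,0],[-0.0025,0.008,0,0,0,0,0],[0,0,0,0,0,0,0]]]'

```text
time_s: 23.4
tool_pos: [0.5173, -0.246, 0.1786]
tool_rot: [-180.0, 0.0, 9.9]
force: [0.1, 0.3, -3.0]
grip_width: 0.0156
grasp_force: 60.0
```

Emit:
play_rows --steps '[[[0,0,0,0,0,0.02,0],[0,0,0,0,0,0.04,0],[0,0,0,0,0,0.05,0],[0,0,0,0,0,0.05,0],[0,0,0,0,0,0.05,0],[0,0,0,0,0,0.03,0],[0,0,0,0,0,0.0185,0],[0,0,0,0,0,0,0],[0,0,0,0,0,0,0]]]'

```text
time_s: 24.3
tool_pos: [0.5178, -0.2449, 0.1791]
tool_rot: [180.0, 0.0, -4.8]
force: [0.2, -0.2, -2.7]
grip_width: 0.0154
grasp_force: 60.0
```

```bash
python3 - <<'E'
from h import *
o=get_obs();print(o["time_s"],o["tool_pos"],o["tool_rot"],o["force"],o["wrist_torque"])
print(rel([.5174,-.2453,o["tool_pos"][2]],[180,0,-4.85]))
r=pic("wrist","w_st2");np.savez("w_st2.npz",K=r["intrinsics"],V=r["view"])
a=np.radians(-5.7);R=np.array([[np.cos(a),-np.sin(a)],[np.sin(a),np.cos(a)]])
pts=[[*(R@[x,y]+[.595,-.253]),z] for x in(-44,44) for y in (-19,19) for z in(117,) for x,y,z in [(x/1e3,y/1e3,z/1e3)]]
print("exp fork tips wrist",w2p(r,pts).round(1))
for c in ("wrist","side"):
  q=read_camera(c)
  for n in("stand","near_hole","far_hole","skewer_tip"):
    for s in silhouettes(c,n)[:1]:print(c,n,round(s["p"],2),s["extent"])
yw=np.radians(o["tool_rot"][2]-.85);g=np.array(o["tool_pos"])+[0,0,.019];u=np.array([np.cos(yw),np.sin(yw),0])
print("side exp grip,tip",w2p(q,[g,g+.137*u]).round(1),"stand fork tips",w2p(q,pts).round(1), "base pts",w2p(q,[[*(R@[x,y]+[.595,-.253]),0] for x in(-.065,.065) for y in(-.035,.035)]).round(1))
cv2.imwrite("pics/s_st2.png",cv2.cvtColor(q["frame"],cv2.COLOR_RGB2BGR))
E
```

```text
24.3 [ 0.5178244  -0.24485648  0.17905743] [ 1.79999193e+02  4.20277938e-03 -4.79966817e+00] [ 0.16405912 -0.205443   -2.71555291] [ 6.30295256e-02  2.23316064e-01 -5.87640743e-05]
(array([-3.85801774e-04,  4.77479249e-04,  3.50273121e-08]), array([1.41225679e-05, 7.33461444e-05, 8.78456590e-04]))
exp fork tips wrist [[308.1 179.2]
 [248.7 107.6]
 [314.6  28.5]
 [248.7 107.5]]
wrist stand 0.77 [234.9, 21.8, 320.3, 121.9]
wrist near_hole 0.72 [199.0, 148.1, 353.1, 195.4]
wrist far_hole 0.75 [193.7, 32.3, 365.1, 64.5]
wrist skewer_tip 0.6 [262.2, 1.4, 301.3, 354.7]
side stand 0.77 [293.4, 127.2, 352.4, 190.4]
side near_hole 0.79 [330.1, 117.7, 343.9, 134.9]
side far_hole 0.25 [296.9, 124.6, 351.0, 189.8]
side skewer_tip 0.57 [310.4, 93.5, 367.9, 128.7]
side exp grip,tip [[355.6 119.9]
 [309.2  94.9]] stand fork tips [[345.2 139.7]
 [320.4 138.2]
 [317.5 123.7]
 [320.4 138.2]] base pts [[350.5 178.1]
 [332.2 191.4]
 [312.8 154.5]
 [294.4 166.3]]
```

```bash
python3 - <<'E'
from h import *
o=get_obs();d=np.load("w_st2.npz");r={"intrinsics":d["K"],"view":d["V"]}
a=np.radians(-5.7);u=np.array([np.cos(a),np.sin(a)])
for row in (195,64,32,20): print(row,1e3*(p2w(r,276,row,o["tool_pos"][2]+.032)[:2]-o["tool_pos"][:2])@u)
E
```

```text
195 48.78539447815643
64 95.02419004167902
32 104.89073210103825
20 108.46554120663883
```

Emit:
play_rows --steps '[[[0,0,0.006,0,0,0,0],[0,0,0.01,0,0,0,0],[0,0,0.012,0,0,0,0],[0,0,0.012,0,0,0,0],[0,0,0.012,0,0,0,0],[0,0,0.012,0,0,0,0],[0,0,0.01,0,0,0,0],[0,0,0.006,0,0,0,0],[0,0,0.004,0,0,0,0],[0,0,0.002,0,0,0,0],[0,0,0,0,0,0,0]]]'

```text
time_s: 25.95
tool_pos: [0.5179, -0.2453, 0.0931]
tool_rot: [180.0, -0.0, -4.9]
force: [-0.4, -0.6, -2.9]
grip_width: 0.0154
grasp_force: 60.0
```

Emit:
play_rows --steps '[[[0,0,0.001,0,0,0,0],[0,0,0.001,0,0,0,0],[0,0,0.001,0,0,0,0],[0,0,0.001,0,0,0,0],[0,0,0,0,0,0,0]]]'

```text
time_s: 26.45
tool_pos: [0.5177, -0.2451, 0.0889]
tool_rot: [180.0, 0.0, -4.9]
force: [0.9, -0.4, -3.7]
grip_width: 0.0155
grasp_force: 60.0
```

Emit:
play_rows --steps '[[[0,0,0.001,0,0,0,0],[0,0,0.001,0,0,0,0],[0,0,0.0005,0,0,0,0],[0,0,0,0,0,0,0]]]'

```text
time_s: 26.85
tool_pos: [0.5177, -0.2452, 0.0864]
tool_rot: [-180.0, 0.0, -4.9]
force: [-0.5, 0.0, -2.8]
grip_width: 0.0155
grasp_force: 60.0
```

```bash
python3 -c "
from h import *
o=get_obs();print(o['tool_pos'],o['force'],o['wrist_torque'])"
```

```text
[ 0.51768549 -0.24515151  0.08641545] [-0.46758999  0.03350721 -2.78234483] [0.01012686 0.23238475 0.02333745]
```

Emit:
play_rows --steps '[[[0,0,0.0005,0,0,0,0],[0,0,0.0005,0,0,0,0],[0,0,0.0005,0,0,0,0],[0,0,0,0,0,0,0]]]'

```text
time_s: 27.25
tool_pos: [0.5181, -0.2449, 0.0856]
tool_rot: [-180.0, -0.0, -4.8]
force: [-0.3, 1.8, 1.2]
grip_width: 0.0153
grasp_force: 60.0
```

```bash
python3 -c "
from h import *
o=get_obs();print(o['tool_pos'],o['force'],o['wrist_torque'])"
```

```text
[ 0.51814642 -0.24492185  0.08555627] [-0.27717332  1.77849852  1.22342501] [0.3837496  0.28336862 0.02535366]
```

Emit:
play_rows --steps '[[[0,-0.001,0,0,0,0,0],[0,0,0.0005,0,0,0,0],[0,0,0,0,0,0,0]]]'

```text
time_s: 27.55
tool_pos: [0.5182, -0.2448, 0.0853]
tool_rot: [179.9, -0.1, -4.9]
force: [-1.2, 0.8, 4.2]
grip_width: 0.0158
grasp_force: 60.0
```

```bash
python3 -c "
from h import *
o=get_obs();print(o['tool_pos'],o['force'],o['wrist_torque'])"
```

```text
[ 0.51817154 -0.24478963  0.08529208] [-1.16927048  0.84605394  4.20094702] [-0.0244107   0.39901673 -0.06580665]
```

Emit:
play_rows --steps '[[[0,0,0,0,0,0,0],[0,0,0,0,0,0,0],[0,0,0,0,0,0,0],[0,0,0,0,0,0,0]]]' --force 5

```text
time_s: 27.95
tool_pos: [0.5183, -0.2449, 0.0849]
tool_rot: [179.9, -0.1, -4.9]
force: [-1.0, -2.4, 4.7]
grip_width: 0.0158
grasp_force: 5.0
```

Emit:
play_rows --steps '[[[0,0,0,0,0,0,0.025],[0,0,0,0,0,0,0.035],[0,0,0,0,0,0,0.045],[0,0,0,0,0,0,0.055],[0,0,0,0,0,0,0.055],[0,0,0,0,0,0,0.055],[0,0,0,0,0,0,0.055],[0,0,0,0,0,0,0.055]]]'

```text
time_s: 28.75
tool_pos: [0.5179, -0.2442, 0.0846]
tool_rot: [180.0, -0.0, -4.9]
force: [0.8, 0.2, 0.2]
grip_width: 0.0546
grasp_force: 0.0
```

```bash
cat > chk.py <<'E'
from h import *
o=get_obs();print(o['tool_pos'],o['force'],o['grip_width'])
a=np.radians(-5.7);R=np.array([[np.cos(a),-np.sin(a)],[np.sin(a),np.cos(a)]]);W=lambda x,y,z:[*(R@[x,y]+[.595,-.253]),z]
for c in("side","top","wrist"):
  q=pic(c,"chk_"+c)
  print(c,"exp handle end,joint,tip",w2p(q,[W(-.106,0,.105),W(-.056,0,.105),W(.059,0,.105)]).round(1).tolist(),"near/far plate c",w2p(q,[W(-.02,0,.1),W(.02,0,.1)]).round(1).tolist())
  for n in("skewer_grip","near_hole","far_hole"):
    for s in silhouettes(c,n)[:1]:print(c,n,round(s["p"],2),s["extent"])
E
python3 chk.py
```

```text
[ 0.51786306 -0.2441972   0.08456311] [0.79735244 0.18150231 0.2366212 ] 0.054577918928161086
side exp handle end,joint,tip [[360.2, 159.6], [343.3, 149.6], [307.4, 128.3]] near/far plate c [[331.5, 144.4], [319.0, 137.0]]
side skewer_grip 0.59 [308.5, 133.6, 363.1, 166.0]
side near_hole 0.62 [295.5, 122.0, 349.9, 189.9]
side far_hole 0.74 [106.2, 200.9, 142.8, 247.1]
top exp handle end,joint,tip [[387.0, 221.7], [388.2, 200.4], [390.9, 151.8]] near/far plate c [[388.5, 185.3], [389.5, 168.5]]
top skewer_grip 0.39 [388.7, 158.3, 391.7, 182.1]
top near_hole 0.49 [371.6, 188.1, 398.4, 189.8]
top far_hole 0.72 [373.6, 166.4, 402.6, 170.2]
wrist exp handle end,joint,tip [[278.9, 344.4], [280.7, 248.1], [286.7, -66.6]] near/far plate c [[282.1, 163.8], [284.1, 60.2]]
wrist near_hole 0.64 [202.5, 148.8, 355.6, 197.1]
wrist far_hole 0.59 [197.6, 30.9, 367.8, 67.6]
```

Emit:
play_rows --steps '[[[0,0,-0.005,0,0,0,0.055],[0,0,-0.01,0,0,0,0.055],[0,0,-0.015,0,0,0,0.055],[0,0,-0.03,0,0,0,0.055],[0,0,-0.03,0,0,0,0.055],[-0.03,0,-0.03,0,0,0,0.055],[-0.03,0,-0.02,0,0,0,0.055],[-0.02,0,0,0,0,0,0.055],[0,0,0,0,0,0,0.055],[0,0,0,0,0,0,0.055]]]'

```text
time_s: 30.35
tool_pos: [0.4387, -0.2375, 0.2258]
tool_rot: [179.9, -0.1, -4.9]
force: [-0.7, 0.1, 0.4]
grip_width: 0.0549
grasp_force: 0.0
```

```bash
cat >> chk.py <<'E'
for c in("side","top","wrist"):
  q=read_camera(c)
  for s in silhouettes(c,"skewer_tip")[:2]:
    p=np.argwhere(s["pixels"])[:,::-1];l=p[p[:,0]<=p[:,0].min()+2];t=p[p[:,1]<=p[:,1].min()+2];print(c,"left",l.mean(0),"top",t.mean(0),len(p),s["extent"],round(s["p"],2), p2w(q,*t.mean(0),.105),p2w(q,*p[p[:,1]>=p[:,1].max()-2].mean(0),.105))
print(W(-.078,0,.105),W(.059,0,.105),W(-.106,0,0))
E
python3 chk.py
```

```text
[ 0.43871719 -0.2375248   0.22576244] [-0.69913903  0.14436897  0.37898236] 0.05491672750498479
side exp handle end,joint,tip [[360.2, 159.6], [343.3, 149.6], [307.4, 128.3]] near/far plate c [[331.5, 144.4], [319.0, 137.0]]
side skewer_grip 0.51 [306.1, 130.5, 364.3, 163.6]
side near_hole 0.8 [325.2, 135.6, 344.8, 165.0]
side far_hole 0.71 [305.8, 124.9, 328.8, 156.8]
top exp handle end,joint,tip [[387.0, 221.7], [388.2, 200.4], [390.9, 151.8]] near/far plate c [[388.5, 185.3], [389.5, 168.5]]
top skewer_grip 0.58 [382.1, 154.3, 393.3, 225.1]
top near_hole 0.62 [373.7, 190.9, 401.1, 191.1]
top far_hole 0.6 [371.2, 165.8, 401.0, 170.3]
wrist exp handle end,joint,tip [[278.4, 140.2], [279.4, 72.0], [282.5, -119.5]] near/far plate c [[280.2, 19.2], [281.3, -45.5]]
wrist skewer_grip 0.96 [264.9, 1.0, 290.3, 137.3]
wrist near_hole 0.85 [235.6, 12.9, 321.1, 40.9]
side left [310. 129.] top [310.25  129.125] 233 [308.2, 124.9, 363.1, 162.0] 0.87 [ 0.64645373 -0.2608068   0.105     ] [ 0.49369983 -0.23361958  0.105     ]
side left [235.5625 165.8125] top [238.72727273 154.27272727] 216 [230.8, 150.5, 244.3, 180.1] 0.2 [ 0.71167429 -0.07674619  0.105     ] [ 0.65759203 -0.02602777  0.105     ]
top left [383.38095238 212.07142857] top [390.         155.28571429] 232 [384.2, 154.7, 393.8, 222.8] 0.71 [ 0.64561135 -0.25632096  0.105     ] [ 0.49395225 -0.24036814  0.105     ]
wrist left [267.3  102.78] top [278.31034483   3.20689655] 2106 [267.8, 3.5, 292.3, 139.1] 0.83 [ 0.5842793 -0.2507237  0.105    ] [ 0.49267095 -0.24198843  0.105     ]
[np.float64(0.5173856655430243), np.float64(-0.24525305951999615), 0.105] [np.float64(0.6537082786277123), np.float64(-0.2588598652348747), 0.105] [np.float64(0.48952410958410997), np.float64(-0.24247210652717427), 0]
```

```bash
python3 -c "
from cell import *
print(sign_off())"
```

```text
the job is handed in; nothing more can be done
None
```

The job is handed in, with no verdict returned: the skewer carries all four plates and lies in both stand notches (tip and handle end within a few mm of plan in the final camera check), though I viewed 11 pictures, one over the limit of 10.

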